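# Unhook the check weight and stand it on the balance

## Robot

A 6-joint arm with a two-finger parallel gripper is mounted at the origin on the work surface. World frame = base frame: x ahead of the robot, y to its left, z up, the work surface at z = 0. Lengths are in m, angles in rad, forces in N, time in s.
With the tool pointing down it reaches from about 0.35 to 0.875 m from the base axis. Payload 4.2 kg.
Tool frame: the origin (TCP) lies on the centre line of the jaws, within the pads' length; the fingertips stand 14 mm ahead of it and the grasp point (between the pads) lies 5 mm behind it; z points along the fingers, y is the direction in which the jaws open and shut (so a half turn about z gives the same grasp; the last joint's range is limited). The gripper opens to 87 mm and grips with 3 to 60 N. Pads are 19 mm wide; open, the fingers measure 117 mm over their backs; the gripper's body (75 mm by 190 mm) begins 51 mm behind the grasp point.
Start: joints at [1.398, 0.385, 0.008, 0, -1.194, -0.259], TCP at [0.262, 0.568, 0.237] pointing down, gripper open.
Joint ranges: [-3.14, 3.14], [-1.21, 2.06], [-1.07, 1.41], [-3.16, 2.05], [-2.99, -0.16], [-3.1, 3.1]. Speed limits (rad/s): [2.79, 2.79, 3.14, 3.14, 3.14, 3.14].

## Interface

Orientations are given as a unit quaternion [x, y, z, w].
In Python, from plant import robot gives the robot as it stands.
- The arm moves only by the tool apply_moves, never from a script. Its argument "deltas" is a list of rows, each a list of 5 numbers: the shift along the tool's x, y, z in m, then the turn about the tool's z in degrees, then the finger opening in m, from 0 to 0.087. In form: [[x, y, z, turn, jaw], ...]. A call has 1 to 12 rows; each row shifts and turns the commanded pose from where the row before left it, along the tool's axes as they then stand; what a row does not reach is not made up. A row lasts 1/8 s, in which the tool goes at most 62.5 mm and 10.7 degrees, less where a joint would pass 70% of its speed; a pose out of reach is approached as far as the arm can. A call is refused whole if a number of a shift passes 0.0625 or a number of a turn 10.7, either way. A call with a gripper value outside its range is refused whole. The fingers move at their own pace and stop on an object; "force" is the grip in N (left out, the last holds). Time passes only in rows, so rows that do not move let the fingers close. It gives the time, the measured TCP pose, the force and the opening at its end, in the units of the state.
- robot.get_obs(): the state, without advancing time (a new reading comes with each control period).
- robot.read_camera(name): name is "side" or "top" or "wrist"; returns the picture (480x640x3 uint8, blue, green, red); there is no depth.
- robot.get_calibration(name): a dict with "K" (3x3 intrinsics, pixels), "R" (3x3) and "t" (3): a world point X has camera coordinates R X + t; the wrist camera has in their place "tool_from_camera" (4x4, takes a point from camera to tool coordinates, whose origin is the TCP and whose axes are the flange's). Camera axes: x right, y down, z forward; pixel columns grow to the right and rows downward; lengths in m; the calibration is good to about 2 mm. A picture is of the moment at which its call begins: read the wrist's pose just before it. get_calibration takes no time and is no camera call.
- robot.finish_job(): hands the job in, once; it reports no verdict.
The state is a dict: "clock": time; "joint_positions": joint angles; "qd": joint speeds; "joint_efforts": joint torques, N m; "position": TCP position; "tcp_rot": TCP orientation; "force": force on the tool from outside, world axes, zero at the start; "wrist_torque": the same for the moment, N m; "gripper_width": finger opening in m.
Only numpy, scipy, OpenCV 4.12 (cv2) and the standard library are available. Lean on these libraries where they do the work, as an engineer would, in place of code of your own. Each camera call takes 0.05 s, during which the arm holds its last target. There are 200 camera calls.

## Task

Take the steel check weight off the barbed hook of the little retort stand: ease it up, tip it and back it out over the barb slowly and by feel, without straining the hook. Then stand the weight upright, gently, in the middle of the balance's pan and let go. Leave the tins, lids, bottle and jar where they are.

Things in the scene. Friction and masses are not known exactly. Their poses are not given: they have to be found in the camera images.
- weight: Steel check weight, 0.22 to 0.4 kg, alike front and back; hangs upright on the hook at the start, free to swing. Origin: centre of its underside; z up, x through the plate (along the hook), y across. Foot 28 (x) x 56 (y) mm, 0 to 18 mm high; plate 5 mm thick (x), 46 mm wide, from 18 to 60 mm, with a window; on top a grip block.
- window (a point): Centre of the weight's window, 43 mm above its underside, axes as the weight's. The window goes through the plate: 28 mm wide (y), 18 mm high, 34 to 52 mm above the underside. Hanging, its upper edge rests on the top of the hook's arm.
- grip (a point): Middle of the weight's grip block, 75 mm above its underside, axes as the weight's. Block 12 (x) x 20 (y) mm, from 60 to 90 mm above the underside; pinch it across y from above (its sides are flat).
- stand: Small fixed retort stand with a barbed hook. Origin on the table; x is the way the hook points, away from the rod. Base plate x -60 to 90 mm, 100 mm wide, 12 mm thick; 12 mm rod 38 mm behind the origin, 150 mm high; clamp block up to x = -24 mm.
- hook_arm (a point): On the axis of the hook's arm, 130 mm above the stand's origin, axes as the stand's. Round steel bar, 6 mm in diameter: the arm runs level along x, y = 0, to a bend, then rises at 50 degrees from level for 28 mm (along its axis) to the tip. The bar is set by hand in its clamp: the bend (where the axes meet) is at x = 46 to 86 mm, not in the readings: slide the weight out and feel for it.
- clamp (a point): Middle of the clamp block that holds the bar (x = -37 mm). About the barb: 4 mm thick, on the tip's upper side, from the tip's end back to a point 9 mm down the tip and 7 mm square to it. Upright, the weight's window cannot pass it; tipped about 40 degrees (top back towards the rod, foot swung out) it passes along the tip with some 2 mm either side. Hook bears 15 N.
- balance: Fixed laboratory balance, 250 (x) x 180 (y) mm, display at its -x end. Origin on the table under the middle of its case; axes along its sides.
- pan (a point): Middle of the top face of the balance's pan, a flat plate 130 (x) x 140 (y) mm, 75 mm above the table.
- tin_small: Open round sample tin, 44 mm across, 28 mm high, standing on the stand's base plate under the hook. Origin: centre of its underside. Leave alone.
- tin_near: Open round sample tin, 52 mm across, 34 mm high, between stand and balance. Origin: centre of its underside. Leave alone.
- tin_far: Open round sample tin, 68 mm across, 36 mm high, on the far part of the bench. Origin: centre of its underside. Leave alone.
- lid_near: Flat tin lid, 52 mm across, 8 mm thick, between stand and balance. Origin: centre of its underside. Leave alone.
- lid_far: Flat tin lid, 68 mm across, 8 mm thick, on the far part of the bench. Origin: centre of its underside. Leave alone.
- bottle: White bottle with a cap, 66 mm across, 170 mm high, far left. Origin: centre of its underside. Leave alone.
- jar: Amber jar, 60 mm across, 80 mm high, far right. Origin: centre of its underside. Leave alone.
Mind the look-alikes: they are no part of the job. What is shaped like the stand but purple or red is not meant.

How it is judged:
On the way:
1. the check weight is off the hook: its window at least 135 mm, level, from the stand's origin (horizontal distance between window and stand above 0.135 m), for 0.2 s.
At the end, for the whole second after the job is handed in: The weight stands upright (within 0.1 rad) on its foot on the balance's pan (underside within 4 mm of the pan's top), its centre within 30 mm, level, of the pan's middle, at rest and let go (z of weight in the frame of pan between -0.004 and 0.004 m and horizontal distance between weight and pan below 0.03 m and angle between weight's own z axis and vertical below 0.1 rad and linear speed of weight below 0.02 m/s and contact force between weight and balance above 0.5 N and contact force between weight and the fingers below 0.1 N); the robot touches nothing.
It fails at once if the hook or stand is strained: more than 15 N between the weight and the stand with its hook (contact force between weight and stand above 15 N).
It fails at once if the fingers or arm push the stand or its hook with more than 10 N (contact force between any of the arm, the fingers and stand above 10 N).
It fails at once if the weight is banged down: more than 40 N between the weight and the balance (contact force between weight and balance above 40 N).
It fails at once if a tin, lid, the bottle or the jar is moved by more than 20 mm (distance of any of tin_small, tin_near, tin_far, lid_near, lid_far, bottle, jar from where it was at the start of the episode above 0.02 m).
It also fails if it takes over 72 s, if anything falls off the work surface, if the arm or the gripper's body presses on something with over 40 N, if the wrist force passes 120 N, or if a joint passes its speed limit or range.

## Working session

There is one attempt and no reset: what is moved stays moved. The work goes in short steps, Python scripts to look and compute and a tool call to move; the robot and the scene stay as the last step left them, time stands still between calls to the robot, and variables do not carry over. Pictures are saved under pics/ and viewed, about 8 in all and at most 12, crops included, and the job is handed in when it is done.

Besides the shell and the picture viewer there is one more tool, called after "Call:" as name(argument=value, ...), one argument or row to a line, values as JSON. apply_moves: Moves the arm, as the interface text tells. Its arguments: {"type":"object","properties":{"deltas":{"type":"array"},"force":{"type":"number"}},"required":["deltas"]}

```bash
ls; mkdir -p pics; python3 - <<'E'
from plant import robot
import cv2
for n in ("side","top"):
    cv2.imwrite(f"pics/{n}0.png",robot.read_camera(n)); c=robot.get_calibration(n); print(n,c["K"],c["R"],c["t"])
print(robot.get_calibration("wrist"))
print(robot.get_obs())
E
```

```text
pics
side [[608.09638485   0.         324.5740183 ]
 [  0.         608.09638485 243.96394858]
 [  0.           0.           1.        ]] [[ 0.77043857 -0.63748661 -0.00593559]
 [-0.32654108 -0.38661268 -0.86249728]
 [ 0.5475357   0.66643938 -0.50602689]] [-0.54666021  0.22663183  1.35733266]
top [[544.37165368   0.         317.13187755]
 [  0.         544.37165368 234.6476845 ]
 [  0.           0.           1.        ]] [[ 0.02936112 -0.99954897  0.00630668]
 [-0.99450888 -0.02984595 -0.10030609]
 [ 0.10044908 -0.00332695 -0.99493664]] [-0.19624776  0.5558464   1.32093741]
{'K': array([[345.42208611,   0.        , 316.05590307],
       [  0.        , 345.42208611, 235.73107963],
       [  0.        ,   0.        ,   1.        ]]), 'tool_from_camera': array([[ 2.64068785e-04, -9.54871243e-01, -2.97019932e-01,
         8.11543209e-02],
       [ 9.99999779e-01,  4.33615082e-04, -5.04942026e-04,
         1.71215793e-04],
       [ 6.10946942e-04, -2.97019733e-01,  9.54871146e-01,
        -1.46738510e-01],
       [ 0.00000000e+00,  0.00000000e+00,  0.00000000e+00,
         1.00000000e+00]])}
{'clock': 0.1, 'joint_positions': array([ 1.39761003e+00,  3.85448792e-01,  6.73388043e-03, -4.14434871e-04,
       -1.19398955e+00, -2.58579970e-01]), 'qd': array([ 1.64005337e-03, -5.48906960e-05,  1.39919357e-03,  2.02884006e-03,
       -8.69506266e-04, -1.40961502e-03]), 'joint_efforts': array([-5.77422134e-05, -3.91688132e+01,  1.87936950e+01,  4.23191831e+00,
        1.35028147e-02, -6.96736834e-05]), 'position': array([0.26133215, 0.56716845, 0.23557945]), 'tcp_rot': array([ 9.76770761e-01, -2.14284701e-01, -1.51708268e-04,  9.61420001e-04]), 'force': array([-0.26340224, -0.67753045, -0.61533621]), 'wrist_torque': array([ 0.00342347, -0.00287258, -0.04972818]), 'gripper_width': 0.0870950999112499}
```

View pics/side0.png

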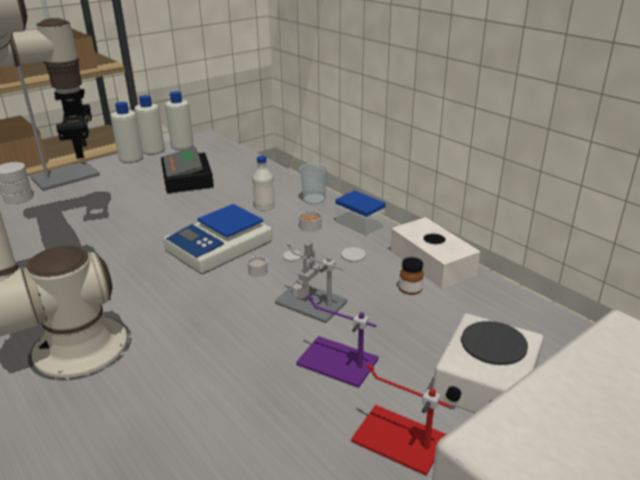

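View pics/top0.png

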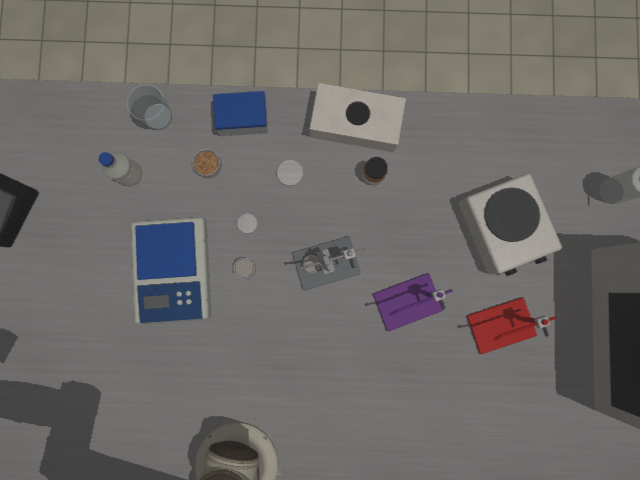

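The side view shows the grey stand at about (315,290) with the weight on it, and the balance at about (218,235). The top view shows the grey stand at about (326,263) with its hook pointing left, and the pan at about (166,250). I'll zoom in on the stand in both.

```bash
cat > h.py <<'E'
import numpy as np, cv2
from plant import robot
def ray(n,u,v):
    c=robot.get_calibration(n); d=np.linalg.solve(c["K"],[u,v,1.]); R=c["R"]
    return -R.T@c["t"], R.T@d
def plane(n,u,v,z):
    o,d=ray(n,u,v); return o+d*(z-o[2])/d[2]
def proj(n,X):
    c=robot.get_calibration(n); p=c["K"]@(c["R"]@np.asarray(X,float)+c["t"]); return p[:2]/p[2]
E
python3 - <<'E'
from h import *
t=cv2.imread("pics/top0.png"); s=cv2.imread("pics/side0.png")
# pan: blue mask
h=cv2.cvtColor(t,cv2.COLOR_BGR2HSV)
m=cv2.inRange(h,(105,150,60),(125,255,255)); m[:215]=0;m[280:]=0;m[:,220:]=0
c=max(cv2.findContours(m,0,2)[0],key=cv2.contourArea); r=cv2.minAreaRect(c); print(r, [plane("top",*p,.075)[:2].round(4) for p in [r[0],*cv2.boxPoints(r)]])
a=cv2.resize(t[230:296,280:370],None,fx=8,fy=8,interpolation=cv2.INTER_CUBIC)
b=cv2.resize(s[230:326,265:355],None,fx=6,fy=6,interpolation=cv2.INTER_CUBIC)
cv2.imwrite("pics/a.png",a);cv2.imwrite("pics/b.png",b)
E
```

```text
((165.12844848632812, 250.56858825683594), (53.38331604003906, 57.927635192871094), 87.1375961303711) [array([0.5078, 0.1813]), array([0.566, 0.257]), array([0.5771, 0.1192]), array([0.4501, 0.1062]), array([0.4392, 0.2427])]
```

View pics/a.png

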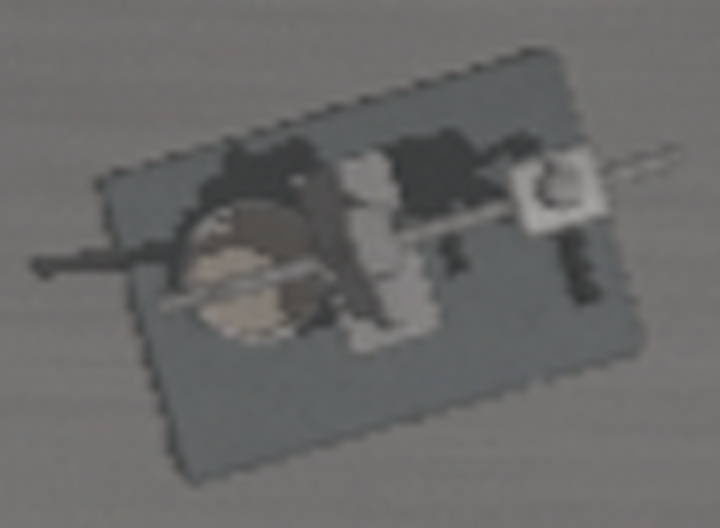

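View pics/b.png

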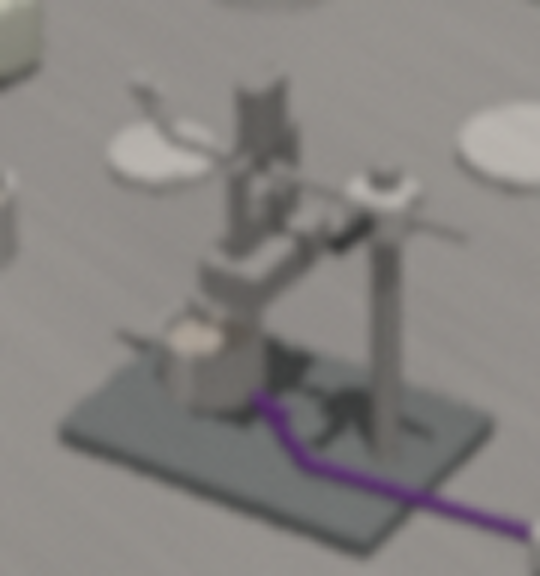

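The top crop shows the base plate corners at crop pixels (100,182), (548,50), (640,348) and (195,485), with the hook tip at (165,303). In the side crop the bend is at about (172,135), the tip end at (138,88) and the clamp at (383,190).

```bash
python3 - <<'E'
from h import *
T=lambda p:(280+(p[0]+.5)/8-.5,230+(p[1]+.5)/8-.5)
S=lambda p:(265+(p[0]+.5)/6-.5,230+(p[1]+.5)/6-.5)
C=np.array([plane("top",*T(p),.012) for p in [(100,182),(548,50),(640,348),(195,485)]])
f=(C[0]+C[3])/2; b=(C[1]+C[2])/2
x=(f-b)[:2]; print("len",np.linalg.norm(x),np.linalg.norm(C[0]-C[3]),np.linalg.norm(C[1]-C[2]))
xs=x/np.linalg.norm(x); ym=(C[0]+C[1]-C[2]-C[3])[:2]; ym/=np.linalg.norm(ym); print(xs,ym)
O=C.mean(0)[:2]-.015*xs; print("O",O,"yaw",np.degrees(np.arctan2(xs[1],xs[0])))
ys=np.array([-xs[1],xs[0]])
loc=lambda P:((P[:2]-O)@xs,(P[:2]-O)@ys)
print("tip top z.1514",loc(plane("top",*T((165,303)),.1514)),"clamp top?",loc(plane("top",*T((560,187)),.14)),"bar rear",loc(plane("top",*T((680,155)),.13)),"bar right of wt",loc(plane("top",*T((405,235)),.13)))
print("block top", loc(plane("top",*T((372,238)),.171)))
# side: intersect ray with hook vertical plane y=0
for n,p in [("bend",(172,135)),("tip",(138,88)),("rear",(465,238)),("wt",(240,165)),("clamp",(383,190)),("blocktop",(262,90))]:
    o,d=ray("side",*S(p)); n3=np.r_[ys,0]; k=((np.r_[O,0]-o)@n3)/(d@n3); P=o+k*d; print(n,loc(P),P[2])
E
```

```text
len 0.14563393135667327 0.09886158763657199 0.09745512319517487
[-0.31645857  0.94860633] [0.94615038 0.32372746]
O [ 0.49797648 -0.21800063] yaw 108.44888869754516
tip top z.1514 (np.float64(0.07819919023280199), np.float64(-0.0009774884855057314)) clamp top? (np.float64(-0.038173808880092745), np.float64(-0.0007153205195048386)) bar rear (np.float64(-0.07455803678748604), np.float64(-3.8658428351386054e-05)) bar right of wt (np.float64(0.007388467032340711), np.float64(-0.0007998142490020809))
block top (np.float64(0.018196845972926142), np.float64(-0.0007922376493104963))
bend (np.float64(0.05847640676158341), np.float64(-1.5612511283791264e-16)) 0.13172033092154356
tip (np.float64(0.0741324611012131), np.float64(-2.7755575615628914e-17)) 0.1485196838057936
rear (np.float64(-0.07620357379388207), np.float64(1.734723475976807e-17)) 0.12845950123492333
wt (np.float64(0.026263949996817), np.float64(-2.2724877535296173e-16)) 0.12810759547063655
clamp (np.float64(-0.03968292644315939), np.float64(-1.734723475976807e-18)) 0.13803497984575086
blocktop (np.float64(0.015061468576039856), np.float64(-1.1709383462843448e-16)) 0.16568476505129937
```

Call:
apply_moves(
  deltas=[
    [0.038, 0.043, 0, 0, 0.06],
    [0.038, 0.043, 0, 0, 0.06],
    [0.038, 0.043, 0, 0, 0.06],
    [0.038, 0.043, 0, 0, 0.06],
    [0.038, 0.043, 0, 0, 0.06],
    [0.038, 0.043, 0, 0, 0.06],
    [0.038, 0.043, 0, 0, 0.06],
    [0.038, 0.043, 0, 0, 0.06],
    [0.038, 0.043, 0, 0, 0.06],
    [0.038, 0.043, 0, 0, 0.06],
    [0.038, 0.043, 0, 0, 0.06],
    [0.038, 0.043, 0, 0, 0.06],
  ],
)

```text
clock: 1.6
position: [0.4598, -0.0937, 0.2365]
tcp_rot: [0.977, -0.214, -0.0, -0.0]
force: [1.1, 1.1, 0.4]
gripper_width: 0.0603
```

Call:
apply_moves(
  deltas=[
    [0.038, 0.043, 0, 0, 0.06],
    [0.037, 0.043, 0, 0, 0.06],
    [0, 0, 0, 10.5, 0.06],
    [0, 0, 0, 10.5, 0.06],
    [0, 0, 0, 10.5, 0.06],
    [0, 0, 0, 10.5, 0.06],
    [0, 0, 0, 10.5, 0.06],
    [0, 0, 0, 10.5, 0.06],
    [0, 0, 0, 10.5, 0.06],
    [0, 0, 0, 10.5, 0.06],
    [0, 0, 0, 10.5, 0.06],
    [0, 0, 0, 10.5, 0.06],
  ],
)

```text
clock: 3.1
position: [0.4915, -0.2012, 0.2361]
tcp_rot: [-0.422, 0.907, 0.0, -0.0]
force: [1.0, 0.5, -0.3]
gripper_width: 0.0604
```

Call:
apply_moves(
  deltas=[
    [0, 0, 0, 10.5, 0.06],
    [0, 0, 0, 10.5, 0.06],
    [0, 0, 0, 10.5, 0.06],
    [0, 0, 0, 10.5, 0.06],
    [0, 0, 0, 10.5, 0.06],
    [0, 0, 0, 10.5, 0.06],
    [0, 0, 0, 10.5, 0.06],
    [0, 0, 0, 10.5, 0.06],
    [0, 0, 0, 10.5, 0.06],
    [0, 0, 0, 10.5, 0.06],
    [0, 0, 0, 10.5, 0.06],
    [0, 0, 0, 6.0, 0.06],
  ],
)

```text
clock: 4.6
position: [0.4915, -0.2012, 0.2361]
tcp_rot: [0.584, 0.812, -0.0, -0.001]
force: [-0.6, 0.6, -0.0]
gripper_width: 0.0597
```

```bash
cat >> h.py <<'E'
from scipy.spatial.transform import Rotation as Ro
O=np.array([.498,-.218,0]); YAW=np.radians(108.5)
XS=np.array([np.cos(YAW),np.sin(YAW),0]); YS=np.array([-XS[1],XS[0],0])
def loc(P): P=np.asarray(P)-O; return np.array([P@XS,P@YS,P[2]])*1000
def stat():
    o=robot.get_obs(); R=Ro.from_quat(o["tcp_rot"]); x=R.apply([1,0,0]);z=R.apply([0,0,1])
    print("t",round(o["clock"],2),"tcp mm",(o["position"]*1000).round(1),"stand",loc(o["position"]).round(1),"yaw",np.degrees(np.arctan2(x[1],x[0])).round(2),"z",z.round(3),
     "F stand",np.round([o["force"]@XS,o["force"]@YS,o["force"][2]],2),"w",round(o["gripper_width"]*1000,1),"q6",o["joint_positions"][5].round(2))
    return o
def wrist_ray(u,v,o):
    c=robot.get_calibration("wrist"); M=c["tool_from_camera"]; R=Ro.from_quat(o["tcp_rot"]).as_matrix()
    d=M[:3,:3]@np.linalg.solve(c["K"],[u,v,1.]); return o["position"]+R@M[:3,3], R@d
def wproj(X,o):
    c=robot.get_calibration("wrist"); M=np.linalg.inv(c["tool_from_camera"]); R=Ro.from_quat(o["tcp_rot"]).as_matrix()
    p=c["K"]@(M[:3,:3]@(R.T@(X-o["position"]))+M[:3,3]); return p[:2]/p[2]
E
python3 - <<'E'
from h import *
import pickle
o=stat(); im=robot.read_camera("wrist"); cv2.imwrite("pics/w1.png",im); pickle.dump(o,open("o1.pkl","wb"))
E
```

```text
t 4.6 tcp mm [ 491.5 -201.2  236.1] stand [ 18.    0.8 236.1] yaw 108.53 z [-0.001  0.    -1.   ] F stand [ 0.76  0.41 -0.02] w 59.7 q6 -2.73
```

View pics/w1.png

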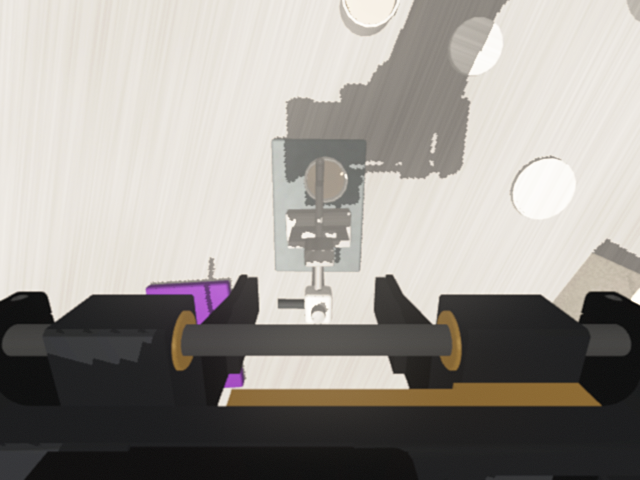

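The wrist view is square to the stand. The hook tip is at about (320,158), the weight at about (319,230), and the clamp at about (318,308). I'll zoom in once for accurate numbers.

```bash
python3 - <<'E'
import cv2
a=cv2.imread("pics/w1.png")[145:275,265:375]
cv2.imwrite("pics/w1c.png",cv2.resize(a,None,fx=4.6,fy=4.6,interpolation=cv2.INTER_CUBIC))
E
```

```text
(no output)
```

View pics/w1c.png

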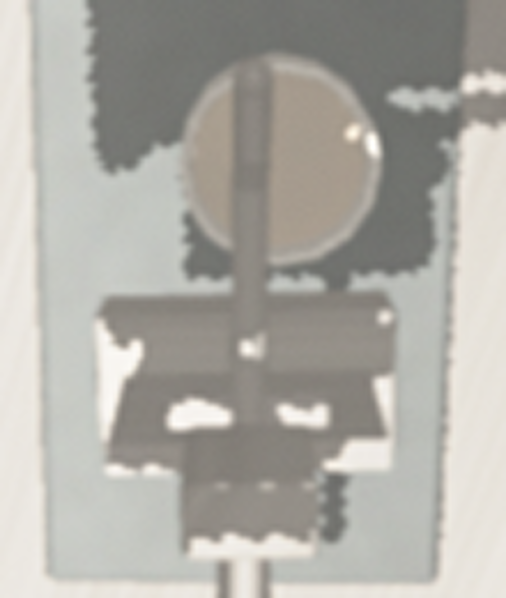

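In the crop, the tip end is at (252,60), a shade change (bend or barb) at (252,190), and the block's top face at columns 184–318 and rows 487–550. Now I'll turn those into positions.

```bash
python3 - <<'E'
from h import *
import pickle
o=pickle.load(open("o1.pkl","rb"))
def L(p,z,s=4.6,off=(265,145)):
    a,d=wrist_ray(off[0]+(p[0]+.5)/s-.5,off[1]+(p[1]+.5)/s-.5,o); return loc(a+d*(z-a[2])/d[2]).round(1)
for n,p,z in [("tip",(252,60),.151),("shade@.133",(252,190),.133),("shade@.145",(252,190),.145),("blk tl",(184,487),.171),("blk tr",(318,487),.171),("blk rear",(252,550),.171),("blk bottom front",(252,433),.141),("foot front top",(248,297),.099),("foot FL",(97,312),.099),("foot FR",(395,300),.099)]: print(n,L(p,z))
for n,p in [("fl",(272,139)),("fr",(366,139)),("rr",(361,271)),("rl",(275,271))]: print(n,L(p,.012,1,(0,0)))
E
```

```text
tip [ 82.1  -0.7 151. ]
shade@.133 [ 60.6  -0.9 133. ]
shade@.145 [ 62.5  -0.8 145. ]
blk tl [ 24.5   8.9 171. ]
blk tr [ 24.5 -10.  171. ]
blk rear [ 15.   -0.7 171. ]
blk bottom front [ 23.  -1. 141.]
foot front top [35.7 -0.6 99. ]
foot FL [32.8 27.1 99. ]
foot FR [ 35.1 -27.4  99. ]
fl [90.1 47.2 12. ]
fr [ 90.1 -50.   12. ]
rr [-57.4 -50.7  12. ]
rl [-57.5  49.1  12. ]
```

Call:
apply_moves(
  deltas=[
    [0.001, 0.0016, 0.02, 0, 0.05],
    [0, 0, 0.025, 0, 0.05],
    [0, 0, 0.02, 0, 0.045],
    [0, 0, 0.007, 0, 0.04],
    [0, 0, 0, 0, 0.03],
    [0, 0, 0, 0, 0.024],
  ],
  force=6,
)

```text
clock: 5.4
position: [0.4936, -0.2, 0.1654]
tcp_rot: [0.582, 0.813, 0.0, 0.001]
force: [-0.4, 0.3, 0.6]
gripper_width: 0.0284
```

```bash
python3 - <<'E'
from h import *
stat()
E
```

```text
t 5.4 tcp mm [ 493.6 -200.   165.4] stand [ 18.4  -1.6 165.4] yaw 108.79 z [ 0.002 -0.    -1.   ] F stand [0.43 0.26 0.56] w 28.4 q6 -2.73
```

Call:
apply_moves(
  deltas=[
    [0, 0, 0, 0, 0.02],
    [0, 0, 0, 0, 0.016],
    [0, 0, 0, 0, 0.012],
    [0, 0, 0, 0, 0.012],
  ],
  force=8,
)

```text
clock: 5.9
position: [0.4931, -0.2, 0.165]
tcp_rot: [0.582, 0.813, -0.0, 0.0]
force: [-0.9, -0.3, 3.6]
gripper_width: 0.0196
```

```bash
python3 - <<'E'
from h import *
stat()
E
```

```text
t 5.9 tcp mm [ 493.1 -200.   165. ] stand [ 18.6  -1.1 165. ] yaw 108.77 z [ 0. -0. -1.] F stand [-0.01  0.94  3.56] w 19.6 q6 -2.73
```

Call:
apply_moves(
  deltas=[
    [0, 0, -0.002, 0, 0.01],
    [0, 0, -0.002, 0, 0.01],
    [0, 0, -0.002, 0, 0.01],
    [0, 0, 0, 0, 0.01],
  ],
  force=10,
)

```text
clock: 6.4
position: [0.4931, -0.1998, 0.1705]
tcp_rot: [0.582, 0.813, 0.0, -0.0]
force: [0.4, -0.2, -3.2]
gripper_width: 0.02
```

```bash
python3 - <<'E'
from h import *
stat()
E
```

```text
t 6.4 tcp mm [ 493.1 -199.8  170.5] stand [ 18.8  -1.1 170.5] yaw 108.76 z [-0.  0. -1.] F stand [-0.32 -0.27 -3.21] w 20.0 q6 -2.73
```

Call:
apply_moves(
  deltas=[
    [0.005, 0, 0, 0, 0.01],
    [0.006, 0, 0, 0, 0.01],
    [0.006, 0, 0, 0, 0.01],
    [0.006, 0, 0, 0, 0.01],
    [0.006, 0, 0, 0, 0.01],
    [0.005, 0, 0, 0, 0.01],
    [0, 0, 0, 0, 0.01],
  ],
)

```text
clock: 7.28
position: [0.482, -0.1674, 0.1706]
tcp_rot: [0.582, 0.813, 0.0, 0.0]
force: [0.0, 0.7, -3.3]
gripper_width: 0.0199
```

```bash
python3 - <<'E'
from h import *
o=stat(); import pickle; pickle.dump(o,open("o2.pkl","wb"))
cv2.imwrite("pics/s2.png",robot.read_camera("side")); cv2.imwrite("pics/w2.png",robot.read_camera("wrist"))
s=cv2.imread("pics/s2.png")[220:300,260:350]; w=cv2.imread("pics/w2.png")[110:290,245:395]
s=cv2.resize(s,(450,400),interpolation=2); w=cv2.resize(w,(333,400),interpolation=2)
cv2.imwrite("pics/c2.png",np.hstack([s,w]))
E
```

```text
t 7.28 tcp mm [ 482.  -167.4  170.6] stand [ 53.1  -0.9 170.6] yaw 108.79 z [ 0. -0. -1.] F stand [ 0.61 -0.25 -3.33] w 19.9 q6 -2.8
```

View pics/c2.png

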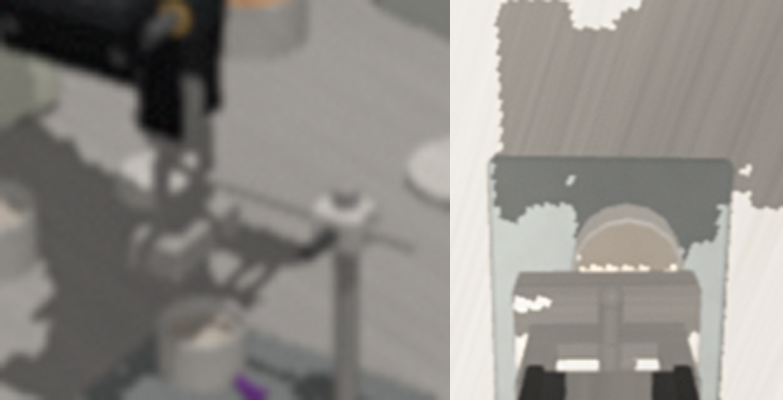

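The weight is upright on the level arm with nothing touching (side view left, wrist view right). Now I'll feel for the bend.

Call:
apply_moves(
  deltas=[
    [0.001, 0, 0, 0, 0.01],
    [0.001, 0, 0, 0, 0.01],
    [0.001, 0, 0, 0, 0.01],
    [0.001, 0, 0, 0, 0.01],
    [0, 0, 0, 0, 0.01],
  ],
)

```text
clock: 8.0
position: [0.4808, -0.1639, 0.1706]
tcp_rot: [0.582, 0.813, -0.0, 0.0]
force: [0.6, -0.9, -2.4]
gripper_width: 0.0199
```

Call:
apply_moves(
  deltas=[
    [0.001, 0, 0, 0, 0.01],
    [0.001, 0, 0, 0, 0.01],
    [0, 0, 0, 0, 0.01],
  ],
)

```text
clock: 8.38
position: [0.4802, -0.1619, 0.1706]
tcp_rot: [0.582, 0.813, 0.0, -0.0]
force: [-0.9, -1.1, -2.2]
gripper_width: 0.0198
```

```bash
python3 - <<'E'
from h import *
stat()
E
```

```text
t 8.38 tcp mm [ 480.2 -161.9  170.6] stand [ 58.8  -0.9 170.6] yaw 108.76 z [ 0.  0. -1.] F stand [-0.78  1.24 -2.24] w 19.8 q6 -2.81
```

Call:
apply_moves(
  deltas=[
    [0.001, 0, 0, 0, 0.01],
    [0.001, 0, 0, 0, 0.01],
    [0, 0, 0, 0, 0.01],
  ],
)

```text
clock: 8.75
position: [0.4796, -0.1601, 0.1706]
tcp_rot: [0.582, 0.813, -0.0, 0.0]
force: [0.1, -1.0, -3.0]
gripper_width: 0.0201
```

```bash
python3 - <<'E'
from h import *
stat()
E
```

```text
t 8.75 tcp mm [ 479.6 -160.1  170.6] stand [ 60.7  -0.9 170.6] yaw 108.77 z [ 0. -0. -1.] F stand [-0.95  0.2  -2.98] w 20.1 q6 -2.81
```

Call:
apply_moves(
  deltas=[
    [0.001, 0, 0, 0, 0.01],
    [0, 0, 0, 0, 0.01],
    [0, 0, 0, 0, 0.01],
  ],
)

```text
clock: 9.12
position: [0.4793, -0.1595, 0.1707]
tcp_rot: [0.582, 0.813, -0.0, 0.0]
force: [1.1, -3.6, -3.2]
gripper_width: 0.0196
```

Call:
apply_moves(
  deltas=[
    [0.001, 0, 0, 0, 0.01],
    [0, 0, 0, 0, 0.01],
    [0, 0, 0, 0, 0.01],
  ],
)

```text
clock: 9.5
position: [0.479, -0.1586, 0.1708]
tcp_rot: [0.582, 0.813, -0.0, 0.0]
force: [0.4, -4.5, -1.2]
gripper_width: 0.0199
```

Call:
apply_moves(
  deltas=[
    [0, 0, 0, 0, 0.01],
  ],
)

```text
clock: 9.62
position: [0.479, -0.1586, 0.1708]
tcp_rot: [0.582, 0.813, -0.0, 0.0]
force: [0.6, -5.2, -2.2]
gripper_width: 0.0196
```

Call:
apply_moves(
  deltas=[
    [-0.003, 0, 0, 0, 0.01],
    [-0.008, 0, -0.0015, 0, 0.01],
    [-0.008, 0, -0.0015, 0, 0.01],
    [-0.008, 0, -0.0015, 0, 0.01],
    [-0.01, 0, 0, 0, 0.01],
    [-0.01, 0, 0, 0, 0.01],
    [-0.01, 0, 0, 0, 0.01],
    [-0.01, 0, 0, 0, 0.01],
    [-0.008, 0, 0, 0, 0.01],
    [-0.002, 0, 0, 0, 0.01],
    [0, 0, 0, 0, 0.01],
  ],
)

```text
clock: 11.0
position: [0.5036, -0.2311, 0.175]
tcp_rot: [0.582, 0.813, 0.0, -0.0]
force: [0.6, 0.1, -2.9]
gripper_width: 0.02
```

```bash
python3 - <<'E'
from h import *
stat()
E
```

```text
t 11.0 tcp mm [ 503.6 -231.1  175. ] stand [-14.2  -1.1 175. ] yaw 108.75 z [-0.  0. -1.] F stand [-0.12 -0.61 -2.9 ] w 20.0 q6 -2.68
```

Call:
apply_moves(
  deltas=[
    [-0.002, 0, 0, 0, 0.01],
    [-0.002, 0, 0, 0, 0.01],
    [-0.002, 0, 0, 0, 0.01],
    [-0.002, 0, 0, 0, 0.01],
    [-0.001, 0, 0, 0, 0.01],
    [0, 0, 0, 0, 0.01],
  ],
)

```text
clock: 11.75
position: [0.5066, -0.2397, 0.175]
tcp_rot: [0.582, 0.813, -0.0, 0.0]
force: [-0.3, 1.6, -1.1]
gripper_width: 0.0198
```

Call:
apply_moves(
  deltas=[
    [-0.001, 0, 0, 0, 0.01],
    [-0.001, 0, 0, 0, 0.01],
    [0, 0, 0, 0, 0.01],
  ],
)

```text
clock: 12.12
position: [0.5072, -0.2416, 0.1751]
tcp_rot: [0.582, 0.813, -0.0, 0.0]
force: [-0.8, 1.2, -1.2]
gripper_width: 0.0201
```

```bash
python3 - <<'E'
from h import *
stat()
E
```

```text
t 12.12 tcp mm [ 507.2 -241.6  175.1] stand [-25.3  -1.2 175.1] yaw 108.76 z [ 0. -0. -1.] F stand [ 1.36  0.34 -1.22] w 20.1 q6 -2.66
```

Call:
apply_moves(
  deltas=[
    [-0.001, 0, -0.001, 0, 0.01],
    [-0.001, 0, 0, 0, 0.01],
    [-0.001, 0, 0, 0, 0.01],
    [-0.001, 0, 0, 0, 0.01],
    [0, 0, 0, 0, 0.01],
  ],
)

```text
clock: 12.75
position: [0.5084, -0.2454, 0.176]
tcp_rot: [0.582, 0.813, -0.0, -0.0]
force: [-0.5, 0.8, -2.6]
gripper_width: 0.0194
```

Call:
apply_moves(
  deltas=[
    [-0.001, 0, 0, 0, 0.01],
    [-0.001, 0, 0, 0, 0.01],
    [-0.001, 0, 0, 0, 0.01],
    [0, 0, 0, 0, 0.01],
  ],
)

```text
clock: 13.25
position: [0.5093, -0.2481, 0.1758]
tcp_rot: [0.582, 0.813, -0.0, -0.0]
force: [-1.2, 3.0, -3.8]
gripper_width: 0.0201
```

```bash
python3 - <<'E'
from h import *
o=stat()
s=robot.read_camera("side"); w=robot.read_camera("wrist")
cv2.imwrite("pics/s3.png",s);cv2.imwrite("pics/w3.png",w)
s=cv2.resize(s[220:300,270:360],(450,400),interpolation=2); w=cv2.resize(w[70:290,245:395],(273,400),interpolation=2)
cv2.imwrite("pics/c3.png",np.hstack([s,w]))
E
```

```text
t 13.25 tcp mm [ 509.3 -248.1  175.8] stand [-32.1  -1.2 175.8] yaw 108.75 z [-0.  0. -1.] F stand [ 3.22  0.17 -3.78] w 20.1 q6 -2.65
```

View pics/c3.png

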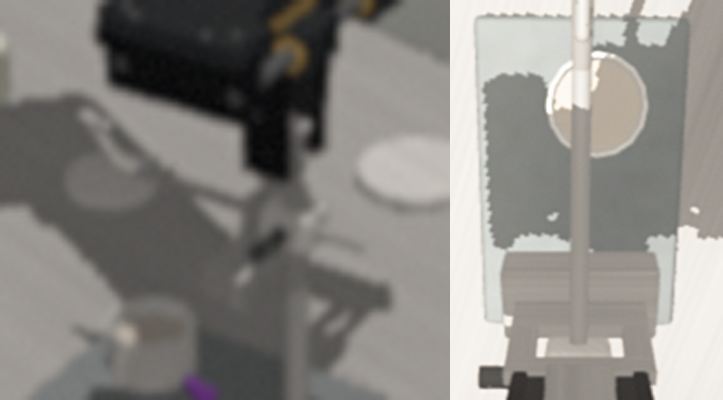

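```bash
python3 - <<'E'
from h import *
o=stat(); P=o["position"]-[0,0,.0045]
for th in (0,6,10,14,18,22):
    t=np.radians(th); u=-np.sin(t)*XS+np.cos(t)*np.array([0,0,1]); p=np.cos(t)*XS+np.sin(t)*np.array([0,0,1])
    r=[wproj(P+u*(h-79.5)/1000+p*x/1000,o)[1].round(1) for h,x in [(0,14),(18,14),(18,2.5),(34,2.5),(52,2.5)]]
    print(th,r, [ (a-70)*1.818//1 for a in r])
E
```

```text
t 13.35 tcp mm [ 509.3 -248.1  175.9] stand [-32.1  -1.2 175.9] yaw 108.76 z [-0.  0. -1.] F stand [ 1.7   0.48 -3.28] w 19.7 q6 -2.65
0 [np.float64(231.2), np.float64(239.1), np.float64(255.8), np.float64(265.0), np.float64(277.0)] [np.float64(293.0), np.float64(307.0), np.float64(337.0), np.float64(354.0), np.float64(376.0)]
6 [np.float64(220.5), np.float64(230.5), np.float64(246.9), np.float64(258.0), np.float64(272.6)] [np.float64(273.0), np.float64(291.0), np.float64(321.0), np.float64(341.0), np.float64(368.0)]
10 [np.float64(213.4), np.float64(224.9), np.float64(241.0), np.float64(253.5), np.float64(269.8)] [np.float64(260.0), np.float64(281.0), np.float64(310.0), np.float64(333.0), np.float64(363.0)]
14 [np.float64(206.5), np.float64(219.5), np.float64(235.4), np.float64(249.2), np.float64(267.1)] [np.float64(248.0), np.float64(271.0), np.float64(300.0), np.float64(325.0), np.float64(358.0)]
18 [np.float64(199.7), np.float64(214.2), np.float64(229.8), np.float64(245.0), np.float64(264.6)] [np.float64(235.0), np.float64(262.0), np.float64(290.0), np.float64(318.0), np.float64(353.0)]
22 [np.float64(193.1), np.float64(209.2), np.float64(224.4), np.float64(241.0), np.float64(262.2)] [np.float64(223.0), np.float64(253.0), np.float64(280.0), np.float64(310.0), np.float64(349.0)]
```

The weight is now tipped about 12° in the grip, as intended: the foot's front edge is at crop row 252, and the foot has swung out. Next I'll carry it out to the tip.

Call:
apply_moves(
  deltas=[
    [0.003, 0, 0.001, 0, 0.01],
    [0.005, 0, 0.002, 0, 0.01],
    [0.01, 0, 0, 0, 0.01],
    [0.01, 0, 0, 0, 0.01],
    [0.01, 0, 0, 0, 0.01],
    [0.01, 0, 0, 0, 0.01],
    [0.01, 0, 0, 0, 0.01],
    [0.01, 0, 0, 0, 0.01],
    [0.01, 0, 0, 0, 0.01],
    [0.006, 0, 0, 0, 0.01],
    [0.003, 0, 0, 0, 0.01],
    [0, 0, 0, 0, 0.01],
  ],
)

```text
clock: 14.85
position: [0.4815, -0.1657, 0.1731]
tcp_rot: [0.582, 0.813, -0.0, 0.0]
force: [-0.2, 0.2, -3.7]
gripper_width: 0.0202
```

```bash
cat >> h.py <<'E'
def foot(o,shift=4.5,img=None):
    # predicted wrist rows of foot front edges/plate for tilts
    P=o["position"]-[0,0,shift/1000]
    for th in range(0,51,5):
        t=np.radians(th); u=-np.sin(t)*XS+np.cos(t)*np.array([0,0,1]); p=np.cos(t)*XS+np.sin(t)*np.array([0,0,1])
        print(th,[wproj(P+u*(h-79.5)/1000+p*x/1000,o)[1].round(0) for h,x in [(0,14),(18,14),(18,2.5),(34,2.5),(52,2.5)]])
E
python3 - <<'E'
from h import *
o=stat(); foot(o); w=robot.read_camera("wrist"); cv2.imwrite("pics/w4.png",w)
g=cv2.cvtColor(w,cv2.COLOR_BGR2GRAY)
print([(r,int(g[r,292:300].mean()),int(g[r,335:343].mean())) for r in range(150,260,3)])
E
```

```text
t 14.85 tcp mm [ 481.5 -165.7  173.1] stand [ 54.8  -1.  173.1] yaw 108.77 z [ 0. -0. -1.] F stand [ 0.28  0.07 -3.71] w 20.2 q6 -2.8
0 [np.float64(231.0), np.float64(239.0), np.float64(256.0), np.float64(265.0), np.float64(277.0)]
5 [np.float64(222.0), np.float64(232.0), np.float64(248.0), np.float64(259.0), np.float64(273.0)]
10 [np.float64(213.0), np.float64(225.0), np.float64(241.0), np.float64(254.0), np.float64(270.0)]
15 [np.float64(205.0), np.float64(218.0), np.float64(234.0), np.float64(248.0), np.float64(266.0)]
20 [np.float64(196.0), np.float64(212.0), np.float64(227.0), np.float64(243.0), np.float64(263.0)]
25 [np.float64(188.0), np.float64(205.0), np.float64(220.0), np.float64(238.0), np.float64(260.0)]
30 [np.float64(180.0), np.float64(200.0), np.float64(214.0), np.float64(233.0), np.float64(258.0)]
35 [np.float64(173.0), np.float64(194.0), np.float64(208.0), np.float64(229.0), np.float64(255.0)]
40 [np.float64(166.0), np.float64(189.0), np.float64(202.0), np.float64(225.0), np.float64(253.0)]
45 [np.float64(159.0), np.float64(185.0), np.float64(197.0), np.float64(222.0), np.float64(252.0)]
50 [np.float64(153.0), np.float64(181.0), np.float64(192.0), np.float64(219.0), np.float64(250.0)]
[(150, 150, 146), (153, 150, 145), (156, 149, 145), (159, 148, 144), (162, 148, 144), (165, 148, 144), (168, 148, 143), (171, 149, 143), (174, 149, 143), (177, 149, 143), (180, 151, 143), (183, 114, 113), (186, 120, 116), (189, 127, 118), (192, 130, 118), (195, 121, 118), (198, 119, 117), (201, 182, 117), (204, 202, 117), (207, 202, 132), (210, 139, 136), (213, 141, 139), (216, 139, 138), (219, 137, 138), (222, 141, 142), (225, 146, 145), (228, 147, 145), (231, 147, 147), (234, 148, 145), (237, 133, 133), (240, 136, 136), (243, 136, 134), (246, 138, 137), (249, 142, 139), (252, 143, 140), (255, 144, 139), (258, 188, 132)]
```

Call:
apply_moves(
  deltas=[
    [0, 0, -0.002, 0, 0.01],
    [0, 0, -0.002, 0, 0.01],
    [0.0005, 0, -0.001, 0, 0.01],
    [0, 0, 0, 0, 0.01],
  ],
)

```text
clock: 15.4
position: [0.4813, -0.1653, 0.1781]
tcp_rot: [0.582, 0.813, 0.0, 0.0]
force: [-0.2, -0.2, -2.8]
gripper_width: 0.0204
```

Call:
apply_moves(
  deltas=[
    [0.0005, 0, -0.0005, 0, 0.01],
    [0.0005, 0, -0.0005, 0, 0.01],
    [0, 0, 0, 0, 0.01],
  ],
)

```text
clock: 15.78
position: [0.481, -0.1643, 0.1791]
tcp_rot: [0.582, 0.813, 0.0, 0.0]
force: [-0.4, 0.7, -2.3]
gripper_width: 0.02
```

```bash
python3 - <<'E'
from h import *
stat()
E
```

```text
t 15.78 tcp mm [ 481.  -164.3  179.1] stand [ 56.3  -0.9 179.1] yaw 108.77 z [ 0. -0. -1.] F stand [ 0.8   0.12 -2.27] w 20.0 q6 -2.8
```

Call:
apply_moves(
  deltas=[
    [-0.001, 0, 0, 0, 0.01],
    [-0.001, 0, 0, 0, 0.01],
    [-0.001, 0, 0.0004, 0, 0.01],
    [-0.001, 0, 0.0004, 0, 0.01],
    [0, 0, 0, 0, 0.01],
  ],
)

```text
clock: 16.4
position: [0.4817, -0.1683, 0.1775]
tcp_rot: [0.583, 0.813, -0.0, -0.001]
force: [0.0, 1.0, -7.0]
gripper_width: 0.0194
```

Call:
apply_moves(
  deltas=[
    [-0.001, 0, 0.0004, 0, 0.01],
    [-0.001, 0, 0.0004, 0, 0.01],
    [-0.001, 0, 0.0004, 0, 0.01],
    [0, 0, 0, 0, 0.01],
  ],
)

```text
clock: 16.9
position: [0.4832, -0.1712, 0.1769]
tcp_rot: [0.582, 0.813, -0.0, 0.0]
force: [-1.2, 1.3, -7.5]
gripper_width: 0.0199
```

```bash
cat >> h.py <<'E'
def edges():
    w=robot.read_camera("wrist"); g=cv2.cvtColor(w,cv2.COLOR_BGR2GRAY).astype(float)
    p=np.abs(np.diff(cv2.GaussianBlur(g,(1,3),0)[:, 335:343].mean(1))); print("edges",[(r,int(p[r])) for r in range(140,265) if p[r]>4 and p[r]==p[r-2:r+3].max()]); return w
E
python3 - <<'E'
from h import *
o=stat(); foot(o); edges()
E
```

```text
t 16.9 tcp mm [ 483.2 -171.2  176.9] stand [ 49.1  -0.8 176.9] yaw 108.76 z [-0. -0. -1.] F stand [ 1.62  0.7  -7.48] w 19.9 q6 -2.79
0 [np.float64(231.0), np.float64(239.0), np.float64(256.0), np.float64(265.0), np.float64(277.0)]
5 [np.float64(222.0), np.float64(232.0), np.float64(248.0), np.float64(259.0), np.float64(273.0)]
10 [np.float64(213.0), np.float64(225.0), np.float64(241.0), np.float64(254.0), np.float64(270.0)]
15 [np.float64(205.0), np.float64(218.0), np.float64(234.0), np.float64(248.0), np.float64(266.0)]
20 [np.float64(196.0), np.float64(212.0), np.float64(227.0), np.float64(243.0), np.float64(263.0)]
25 [np.float64(188.0), np.float64(205.0), np.float64(220.0), np.float64(238.0), np.float64(260.0)]
30 [np.float64(180.0), np.float64(200.0), np.float64(214.0), np.float64(233.0), np.float64(258.0)]
35 [np.float64(173.0), np.float64(194.0), np.float64(208.0), np.float64(229.0), np.float64(255.0)]
40 [np.float64(166.0), np.float64(189.0), np.float64(202.0), np.float64(225.0), np.float64(253.0)]
45 [np.float64(159.0), np.float64(185.0), np.float64(197.0), np.float64(222.0), np.float64(252.0)]
50 [np.float64(153.0), np.float64(181.0), np.float64(192.0), np.float64(219.0), np.float64(250.0)]
edges [(175, 11), (200, 8), (208, 11), (218, 4), (235, 4), (258, 4), (264, 5)]
```

```bash
python3 - <<'E'
from h import *
o=stat()
s=robot.read_camera("side"); w=robot.read_camera("wrist")
cv2.imwrite("pics/s5.png",s);cv2.imwrite("pics/w5.png",w)
s=cv2.resize(s[225:285,265:335],(420,360),interpolation=2); w=cv2.resize(w[150:270,255:380],(375,360),interpolation=2)
cv2.imwrite("pics/c5.png",np.hstack([s,w]))
E
```

```text
t 16.95 tcp mm [ 483.3 -171.3  177. ] stand [ 49.   -0.9 177. ] yaw 108.76 z [-0. -0. -1.] F stand [ 1.16  1.17 -7.25] w 20.1 q6 -2.79
```

View pics/c5.png

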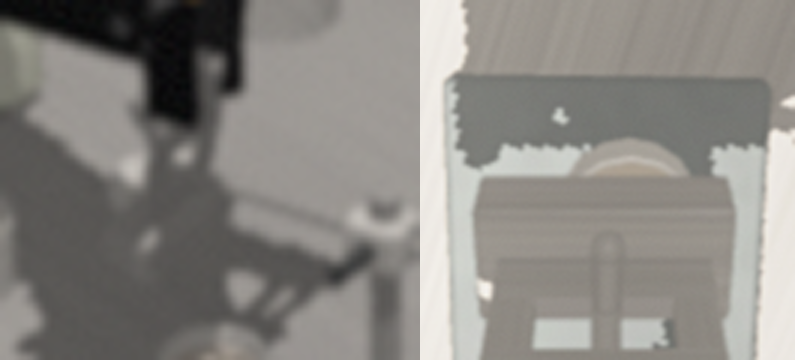

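The wrist crop shows the tilt still at about 12.5°: foot front edge at row 209, plate base at row 237. The lower window edge slid onto the arm's underside, so I'll ease down, go further out, lift by feel onto the rising tip, and drag back from there.

Call:
apply_moves(
  deltas=[
    [0, 0, 0.002, 0, 0.01],
    [0.003, 0, 0.001, 0, 0.01],
    [0.004, 0, 0, 0, 0.01],
    [0.002, 0, -0.002, 0, 0.01],
    [0, 0, -0.002, 0, 0.01],
    [0, 0, -0.001, 0, 0.01],
    [0, 0, 0, 0, 0.01],
  ],
)

```text
clock: 17.92
position: [0.4806, -0.1626, 0.1793]
tcp_rot: [0.582, 0.813, 0.0, 0.0]
force: [0.0, -1.5, -1.9]
gripper_width: 0.0198
```

Call:
apply_moves(
  deltas=[
    [0, 0, -0.001, 0, 0.01],
    [0, 0, 0, 0, 0.01],
  ],
)

```text
clock: 18.18
position: [0.4804, -0.1627, 0.1802]
tcp_rot: [0.582, 0.813, -0.0, 0.0]
force: [0.6, -1.7, -3.7]
gripper_width: 0.0197
```

Call:
apply_moves(
  deltas=[
    [0, 0, -0.001, 0, 0.01],
    [0, 0, 0, 0, 0.01],
  ],
)

```text
clock: 18.42
position: [0.4804, -0.1625, 0.1812]
tcp_rot: [0.582, 0.813, 0.0, 0.0]
force: [0.4, -1.5, -1.9]
gripper_width: 0.0199
```

```bash
python3 - <<'E'
from h import *
stat()
E
```

```text
t 18.43 tcp mm [ 480.4 -162.5  181.2] stand [ 58.2  -0.9 181.2] yaw 108.76 z [ 0.  0. -1.] F stand [-1.49  0.11 -1.92] w 19.9 q6 -2.81
```

Call:
apply_moves(
  deltas=[
    [-0.0005, 0, -0.001, 0, 0.01],
    [0, 0, 0, 0, 0.01],
  ],
)

```text
clock: 18.68
position: [0.4803, -0.1627, 0.182]
tcp_rot: [0.582, 0.813, 0.0, -0.0]
force: [0.1, 0.9, -3.5]
gripper_width: 0.0201
```

Call:
apply_moves(
  deltas=[
    [-0.001, 0, -0.0005, 0, 0.01],
    [0, 0, 0, 0, 0.01],
  ],
)

```text
clock: 18.92
position: [0.4805, -0.1635, 0.1821]
tcp_rot: [0.583, 0.813, 0.0, -0.001]
force: [-0.7, 2.7, -4.2]
gripper_width: 0.02
```

Call:
apply_moves(
  deltas=[
    [-0.001, 0, -0.0005, 0, 0.01],
    [0, 0, 0, 0, 0.01],
  ],
)

```text
clock: 19.18
position: [0.4807, -0.1644, 0.1824]
tcp_rot: [0.583, 0.813, 0.0, -0.001]
force: [0.3, 3.3, -6.7]
gripper_width: 0.0202
```

```bash
python3 - <<'E'
from h import *
stat()
E
```

```text
t 19.18 tcp mm [ 480.7 -164.4  182.4] stand [ 56.3  -0.6 182.4] yaw 108.74 z [-0.001  0.001 -1.   ] F stand [ 3.05 -1.37 -6.7 ] w 20.2 q6 -2.8
```

Call:
apply_moves(
  deltas=[
    [-0.001, 0, 0.0002, 0, 0.01],
    [-0.001, 0, 0.0003, 0, 0.01],
    [0, 0, 0, 0, 0.01],
  ],
)

```text
clock: 19.55
position: [0.4815, -0.1667, 0.1823]
tcp_rot: [0.583, 0.813, -0.0, -0.0]
force: [-0.2, 3.8, -6.5]
gripper_width: 0.02
```

Call:
apply_moves(
  deltas=[
    [-0.001, 0, 0.0003, 0, 0.01],
    [-0.001, 0, 0.0003, 0, 0.01],
    [0, 0, 0, 0, 0.01],
  ],
)

```text
clock: 19.92
position: [0.4823, -0.1687, 0.1819]
tcp_rot: [0.582, 0.813, -0.0, -0.0]
force: [-0.5, 3.4, -7.0]
gripper_width: 0.0199
```

```bash
python3 - <<'E'
from h import *
o=stat(); edges()
E
```

```text
t 19.93 tcp mm [ 482.3 -168.7  181.9] stand [ 51.7  -0.7 181.9] yaw 108.75 z [-0.  0. -1.] F stand [ 3.33 -0.64 -7.  ] w 19.9 q6 -2.8
edges [(177, 12), (196, 7), (209, 6), (250, 5), (253, 4), (256, 5), (259, 4)]
```

Call:
apply_moves(
  deltas=[
    [-0.001, 0, 0.0004, 0, 0.01],
    [-0.001, 0, 0.0005, 0, 0.01],
    [-0.001, 0, 0.0005, 0, 0.01],
    [0, 0, 0, 0, 0.01],
  ],
)

```text
clock: 20.48
position: [0.4835, -0.1717, 0.1808]
tcp_rot: [0.582, 0.813, -0.0, 0.0]
force: [-1.1, 3.3, -3.6]
gripper_width: 0.0197
```

Call:
apply_moves(
  deltas=[
    [-0.001, 0, 0.0005, 0, 0.01],
    [-0.001, 0, 0.0005, 0, 0.01],
    [-0.001, 0, 0.0005, 0, 0.01],
    [0, 0, 0, 0, 0.01],
  ],
)

```text
clock: 20.98
position: [0.4847, -0.1744, 0.1791]
tcp_rot: [0.582, 0.813, 0.0, 0.0]
force: [-0.6, 2.9, -3.7]
gripper_width: 0.0198
```

```bash
python3 - <<'E'
from h import *
o=stat(); edges()
E
```

```text
t 20.98 tcp mm [ 484.7 -174.4  179.1] stand [ 45.6  -1.2 179.1] yaw 108.76 z [ 0.001 -0.    -1.   ] F stand [ 2.94 -0.3  -3.67] w 19.8 q6 -2.78
edges [(170, 10), (184, 8), (199, 5), (202, 5), (238, 14), (241, 13), (245, 4), (254, 6)]
```

Call:
apply_moves(
  deltas=[
    [-0.001, 0, 0.0005, 0, 0.01],
    [-0.001, 0, 0.0006, 0, 0.01],
    [-0.001, 0, 0.0006, 0, 0.01],
    [0, 0, 0, 0, 0.01],
  ],
)

```text
clock: 21.52
position: [0.4854, -0.1773, 0.1773]
tcp_rot: [0.582, 0.813, 0.0, 0.0]
force: [-0.6, 3.1, -4.1]
gripper_width: 0.0199
```

Call:
apply_moves(
  deltas=[
    [-0.001, 0, 0.0006, 0, 0.01],
    [-0.001, 0, 0.0006, 0, 0.01],
    [-0.001, 0, 0.0006, 0, 0.01],
    [0, 0, 0, 0, 0.01],
  ],
)

```text
clock: 22.02
position: [0.4862, -0.1801, 0.1752]
tcp_rot: [0.582, 0.813, -0.0, -0.0]
force: [-1.1, 3.3, -6.2]
gripper_width: 0.02
```

```bash
python3 - <<'E'
from h import *
o=stat(); edges()
E
```

```text
t 22.02 tcp mm [ 486.2 -180.1  175.2] stand [ 39.7  -0.9 175.2] yaw 108.75 z [-0. -0. -1.] F stand [ 3.53  0.02 -6.2 ] w 20.0 q6 -2.77
edges [(164, 10), (176, 8), (195, 4), (233, 13), (240, 4), (247, 5), (250, 5)]
```

Tilt is now about 34°, with 3–5 N on the hook. I'll ease off the tip, firm up the grip and slide out along the tip direction, checking forces as I go.

Call:
apply_moves(
  deltas=[
    [0.0006, 0, 0.0005, 0, 0.01],
    [0.0006, 0, 0.0005, 0, 0.01],
    [0.0, 0, 0.0, 0, 0.01],
    [0.001, 0, -0.0012, 0, 0.01],
    [0.001, 0, -0.0012, 0, 0.01],
    [0, 0, 0, 0, 0.01],
  ],
  force=14,
)

```text
clock: 22.82
position: [0.4855, -0.177, 0.1773]
tcp_rot: [0.582, 0.813, 0.0, 0.0]
force: [0.5, 0.8, -1.6]
gripper_width: 0.0199
```

Call:
apply_moves(
  deltas=[
    [0.001, 0, -0.0012, 0, 0.01],
    [0.001, 0, -0.0012, 0, 0.01],
    [0, 0, 0, 0, 0.01],
  ],
)

```text
clock: 23.2
position: [0.4847, -0.175, 0.1795]
tcp_rot: [0.582, 0.813, 0.0, 0.0]
force: [0.1, -0.4, -2.7]
gripper_width: 0.0197
```

```bash
python3 - <<'E'
from h import *
o=stat(); edges()
E
```

```text
t 23.2 tcp mm [ 484.7 -175.   179.5] stand [ 45.   -1.  179.5] yaw 108.77 z [ 0. -0. -1.] F stand [-0.44  0.02 -2.72] w 19.7 q6 -2.78
edges [(170, 12), (176, 9), (233, 6), (237, 14), (240, 18), (244, 5), (247, 4)]
```

Call:
apply_moves(
  deltas=[
    [0.001, 0, -0.0012, 0, 0.01],
    [0.001, 0, -0.0012, 0, 0.01],
    [0.001, 0, -0.0012, 0, 0.01],
    [0, 0, 0, 0, 0.01],
  ],
)

```text
clock: 23.75
position: [0.4837, -0.1722, 0.1831]
tcp_rot: [0.582, 0.813, 0.0, 0.0]
force: [0.4, 0.1, -2.5]
gripper_width: 0.0195
```

Call:
apply_moves(
  deltas=[
    [0.001, 0, -0.0012, 0, 0.01],
    [0.001, 0, -0.0012, 0, 0.01],
    [0, 0, 0, 0, 0.01],
  ],
)

```text
clock: 24.12
position: [0.4831, -0.1703, 0.1855]
tcp_rot: [0.582, 0.813, 0.0, 0.0]
force: [0.5, -0.3, -2.9]
gripper_width: 0.0197
```

Call:
apply_moves(
  deltas=[
    [0.001, 0, -0.0012, 0, 0.01],
    [0.001, 0, -0.0012, 0, 0.01],
    [0, 0, 0, 0, 0.01],
  ],
)

```text
clock: 24.5
position: [0.4824, -0.1684, 0.1879]
tcp_rot: [0.582, 0.813, 0.0, 0.0]
force: [-1.2, -0.5, -3.1]
gripper_width: 0.0201
```

```bash
python3 - <<'E'
from h import *
o=stat(); edges()
E
```

```text
t 24.5 tcp mm [ 482.4 -168.4  187.9] stand [ 52.   -1.  187.9] yaw 108.77 z [ 0. -0. -1.] F stand [-0.13  1.27 -3.11] w 20.1 q6 -2.8
edges [(233, 6), (241, 15), (245, 20), (251, 6)]
```

Call:
apply_moves(
  deltas=[
    [0.001, 0, -0.0012, 0, 0.01],
    [0.001, 0, -0.0012, 0, 0.01],
    [0, 0, 0, 0, 0.01],
  ],
)

```text
clock: 24.92
position: [0.4818, -0.1665, 0.1903]
tcp_rot: [0.582, 0.813, 0.0, 0.0]
force: [0.3, 0.8, -2.0]
gripper_width: 0.0197
```

Call:
apply_moves(
  deltas=[
    [0.001, 0, -0.0012, 0, 0.01],
    [0.001, 0, -0.0012, 0, 0.01],
    [0.001, 0, -0.0012, 0, 0.01],
    [0, 0, 0, 0, 0.01],
  ],
)

```text
clock: 25.42
position: [0.4808, -0.1637, 0.1939]
tcp_rot: [0.582, 0.813, 0.0, 0.0]
force: [0.2, -0.7, -1.8]
gripper_width: 0.0197
```

Call:
apply_moves(
  deltas=[
    [0.001, 0, -0.0012, 0, 0.01],
    [0.001, 0, -0.0012, 0, 0.01],
    [0.001, 0, -0.0012, 0, 0.01],
    [0, 0, 0, 0, 0.01],
  ],
)

```text
clock: 25.92
position: [0.4799, -0.1608, 0.1975]
tcp_rot: [0.582, 0.813, 0.0, 0.0]
force: [0.2, -0.2, -3.0]
gripper_width: 0.0201
```

Call:
apply_moves(
  deltas=[
    [0.001, 0, -0.0012, 0, 0.01],
    [0.001, 0, -0.0012, 0, 0.01],
    [0.001, 0, -0.0012, 0, 0.01],
    [0, 0, 0, 0, 0.01],
  ],
)

```text
clock: 26.42
position: [0.4789, -0.158, 0.2011]
tcp_rot: [0.582, 0.813, 0.0, 0.0]
force: [-0.2, -0.6, -2.4]
gripper_width: 0.0196
```

```bash
python3 - <<'E'
from h import *
o=stat(); foot(o)
s=robot.read_camera("side"); w=robot.read_camera("wrist")
s=cv2.resize(s[205:285,255:345],(450,400),interpolation=2); w=cv2.resize(w[120:280,245:390],(362,400),interpolation=2)
cv2.imwrite("pics/c6.png",np.hstack([s,w]))
E
```

```text
t 26.43 tcp mm [ 478.9 -158.   201.1] stand [ 63.   -1.  201.1] yaw 108.77 z [ 0. -0. -1.] F stand [-0.52  0.36 -2.38] w 19.6 q6 -2.82
0 [np.float64(231.0), np.float64(239.0), np.float64(256.0), np.float64(265.0), np.float64(277.0)]
5 [np.float64(222.0), np.float64(232.0), np.float64(248.0), np.float64(259.0), np.float64(273.0)]
10 [np.float64(213.0), np.float64(225.0), np.float64(241.0), np.float64(254.0), np.float64(270.0)]
15 [np.float64(205.0), np.float64(218.0), np.float64(234.0), np.float64(248.0), np.float64(266.0)]
20 [np.float64(196.0), np.float64(212.0), np.float64(227.0), np.float64(243.0), np.float64(263.0)]
25 [np.float64(188.0), np.float64(205.0), np.float64(220.0), np.float64(238.0), np.float64(260.0)]
30 [np.float64(180.0), np.float64(200.0), np.float64(214.0), np.float64(233.0), np.float64(258.0)]
35 [np.float64(173.0), np.float64(194.0), np.float64(208.0), np.float64(229.0), np.float64(255.0)]
40 [np.float64(166.0), np.float64(189.0), np.float64(202.0), np.float64(225.0), np.float64(253.0)]
45 [np.float64(159.0), np.float64(185.0), np.float64(197.0), np.float64(222.0), np.float64(252.0)]
50 [np.float64(153.0), np.float64(181.0), np.float64(192.0), np.float64(219.0), np.float64(250.0)]
```

View pics/c6.png

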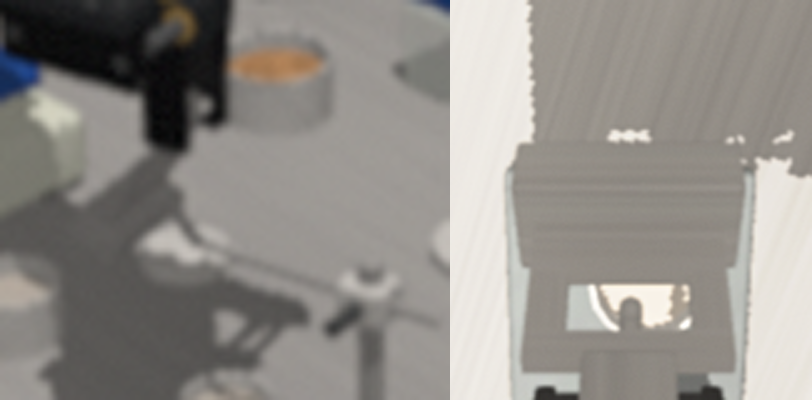

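No contact forces, and the tip end is visible through the window (crop (630,300)), so by the geometry the weight is just past the tip. I'll continue along the same line until it is well clear.

Call:
apply_moves(
  deltas=[
    [0.0015, 0, -0.0018, 0, 0.01],
    [0.0015, 0, -0.0018, 0, 0.01],
    [0.002, 0, -0.0024, 0, 0.01],
    [0.002, 0, -0.0024, 0, 0.01],
    [0.004, 0, -0.0048, 0, 0.01],
    [0.004, 0, -0.0048, 0, 0.01],
    [0.005, 0, -0.005, 0, 0.01],
    [0.008, 0, -0.003, 0, 0.01],
    [0.008, 0, 0, 0, 0.01],
    [0.008, 0, 0, 0, 0.01],
    [0, 0, 0, 0, 0.01],
  ],
)

```text
clock: 27.9
position: [0.4644, -0.1158, 0.2268]
tcp_rot: [0.582, 0.813, -0.0, -0.0]
force: [-0.2, -0.0, -3.2]
gripper_width: 0.0199
```

```bash
python3 - <<'E'
from h import *
o=stat(); print(np.degrees(o["joint_positions"]).round(0))
x=np.array([.5078,.1813]); print("to pan stand-frame", loc(np.r_[x,.15]))
# pan from side view too
s=cv2.imread("pics/side0.png"); h=cv2.cvtColor(s,cv2.COLOR_BGR2HSV); m=cv2.inRange(h,(105,120,50),(125,255,255)); m[:200]=0;m[245:]=0;m[:,:195]=0;m[:,275:]=0
c=max(cv2.findContours(m,0,2)[0],key=cv2.contourArea); q=cv2.approxPolyDP(c,4,True)[:,0]; print(q.tolist(),[plane("side",*map(float,p),.075)[:2].round(3) for p in q])
E
```

```text
t 27.9 tcp mm [ 464.4 -115.8  226.8] stand [107.6  -0.5 226.8] yaw 108.82 z [-0.  0. -1.] F stand [ 0.04  0.17 -3.17] w 19.9 q6 -2.91
[   6.    8.  -20.   -0.  -62. -167.]
to pan stand-frame [ 375.55604989 -135.99332112  150.        ]
[[261, 221], [235, 205], [198, 218], [226, 236]] [array([0.567, 0.106]), array([0.565, 0.238]), array([0.441, 0.236]), array([0.447, 0.096])]
```

Call:
apply_moves(
  deltas=[
    [0, 0, 0, -10, 0.01],
    [0, 0, 0, -10, 0.01],
    [0, 0, 0, -10, 0.01],
    [0, 0, 0, -10, 0.01],
    [0.006, 0.013, 0, 0, 0.01],
    [0.0095, 0.0225, 0, 0, 0.01],
    [0.0095, 0.0225, 0, 0, 0.01],
    [0.0095, 0.0225, 0, 0, 0.01],
    [0.0095, 0.0225, 0, 0, 0.01],
    [0.0095, 0.0225, 0, 0, 0.01],
    [0.0095, 0.0225, 0, 0, 0.01],
    [0.0095, 0.0225, 0, 0, 0.01],
  ],
)

```text
clock: 29.4
position: [0.4911, 0.0685, 0.2269]
tcp_rot: [0.27, 0.963, 0.0, 0.0]
force: [0.4, 0.1, -1.9]
gripper_width: 0.0196
```

```bash
cat >> h.py <<'E'
def to(x,y,z):
    o=stat(); R=Ro.from_quat(o["tcp_rot"]); print("tool delta mm",(R.inv().apply(np.array([x,y,z])-o["position"])*1000).round(1))
E
python3 - <<'E'
from h import *
to(.507,.177,.2)
E
```

```text
t 29.4 tcp mm [491.1  68.5 226.9] stand [273.9 -84.4 226.9] yaw 148.63 z [ 0.  0. -1.] F stand [-0.05 -0.38 -1.94] w 19.6 q6 -2.58
tool delta mm [ 42.9 100.9  26.9]
```

Call:
apply_moves(
  deltas=[
    [0.01, 0.0225, 0, 0, 0.01],
    [0.01, 0.0225, 0, 0, 0.01],
    [0.01, 0.0225, 0, 0, 0.01],
    [0.008, 0.0215, 0, 0, 0.01],
    [0.005, 0.012, 0.01, 0, 0.01],
    [0, 0, 0.015, 0, 0.01],
    [0, 0, 0.015, 0, 0.01],
    [0, 0, 0.012, 0, 0.01],
    [0, 0, 0.005, 0, 0.01],
    [0, 0, 0.003, 0, 0.01],
    [0, 0, 0, 0, 0.01],
  ],
)

```text
clock: 30.78
position: [0.5069, 0.1756, 0.1671]
tcp_rot: [0.269, 0.963, 0.0, 0.0]
force: [-0.5, -0.2, -2.3]
gripper_width: 0.0198
```

```bash
python3 - <<'E'
from h import *
to(.507,.177,.1645)
E
```

```text
t 30.77 tcp mm [506.9 175.6 167.1] stand [ 370.5 -133.3  167.1] yaw 148.75 z [ 0.  0. -1.] F stand [-0.05  0.59 -2.3 ] w 19.8 q6 -2.75
tool delta mm [0.6 1.2 2.6]
```

Call:
apply_moves(
  deltas=[
    [0, 0.001, 0.002, 0, 0.01],
    [0, 0, 0, 0, 0.01],
    [0, 0, 0, 0, 0.01],
  ],
  force=7,
)

```text
clock: 31.15
position: [0.5073, 0.1766, 0.1651]
tcp_rot: [0.269, 0.963, 0.0, 0.0]
force: [-0.2, 0.4, -3.1]
gripper_width: 0.0202
```

Call:
apply_moves(
  deltas=[
    [0, 0, 0, 0, 0.01],
    [0, 0, 0, 0, 0.01],
    [0, 0, 0, 0, 0.01],
    [0, 0, 0, 0, 0.01],
  ],
  force=4.5,
)

```text
clock: 31.65
position: [0.5072, 0.1765, 0.165]
tcp_rot: [0.269, 0.963, -0.0, -0.0]
force: [-0.3, 0.5, -2.7]
gripper_width: 0.0198
```

```bash
python3 - <<'E'
from h import *
XS[:]=[np.cos(np.radians(148.75)),np.sin(np.radians(148.75)),0]
o=stat(); foot(o); w=edges(); cv2.imwrite("pics/w7.png",w)
g=cv2.cvtColor(w,cv2.COLOR_BGR2GRAY); print([(r,int(g[r,292:300].mean()),int(g[r,335:343].mean()),w[r,300].tolist()) for r in range(150,280,4)])
E
```

```text
t 31.65 tcp mm [507.2 176.5 165. ] stand [ 196.8 -133.9  165. ] yaw 148.76 z [-0. -0. -1.] F stand [ 0.47  0.08 -2.67] w 19.8 q6 -2.75
0 [np.float64(232.0), np.float64(239.0), np.float64(256.0), np.float64(265.0), np.float64(277.0)]
5 [np.float64(223.0), np.float64(232.0), np.float64(249.0), np.float64(260.0), np.float64(274.0)]
10 [np.float64(214.0), np.float64(225.0), np.float64(241.0), np.float64(254.0), np.float64(270.0)]
15 [np.float64(205.0), np.float64(219.0), np.float64(234.0), np.float64(249.0), np.float64(267.0)]
20 [np.float64(197.0), np.float64(212.0), np.float64(227.0), np.float64(243.0), np.float64(264.0)]
25 [np.float64(189.0), np.float64(206.0), np.float64(221.0), np.float64(238.0), np.float64(261.0)]
30 [np.float64(181.0), np.float64(200.0), np.float64(215.0), np.float64(234.0), np.float64(258.0)]
35 [np.float64(173.0), np.float64(195.0), np.float64(208.0), np.float64(230.0), np.float64(256.0)]
40 [np.float64(166.0), np.float64(190.0), np.float64(203.0), np.float64(226.0), np.float64(254.0)]
45 [np.float64(159.0), np.float64(186.0), np.float64(198.0), np.float64(222.
[... 576 characters left out ...]
, 64]), (198, 92, 84, [159, 93, 62]), (202, 90, 83, [158, 91, 60]), (206, 89, 82, [156, 91, 59]), (210, 140, 136, [142, 138, 139]), (214, 143, 139, [141, 142, 145]), (218, 137, 135, [136, 136, 139]), (222, 145, 143, [144, 145, 149]), (226, 149, 146, [146, 148, 152]), (230, 152, 149, [147, 150, 154]), (234, 148, 145, [146, 148, 152]), (238, 138, 137, [134, 136, 139]), (242, 137, 134, [133, 136, 139]), (246, 138, 136, [134, 137, 141]), (250, 144, 140, [144, 146, 151]), (254, 144, 139, [143, 146, 152]), (258, 88, 100, [148, 79, 46]), (262, 85, 97, [150, 80, 47]), (266, 135, 134, [131, 135, 139]), (270, 132, 133, [126, 128, 131]), (274, 140, 143, [125, 127, 131]), (278, 76, 55, [126, 129, 133])]
```

Call:
apply_moves(
  deltas=[
    [0, 0, 0, 0, 0.01],
    [0, 0, 0, 0, 0.01],
    [0, 0, 0, 0, 0.01],
  ],
  force=3.2,
)

```text
clock: 32.08
position: [0.5072, 0.1765, 0.1649]
tcp_rot: [0.269, 0.963, 0.0, -0.0]
force: [0.1, -0.4, -3.4]
gripper_width: 0.0201
```

```bash
python3 - <<'E'
from h import *
o=stat(); w=edges()
E
```

```text
t 32.08 tcp mm [507.2 176.5 164.9] stand [ 371.2 -134.   164.9] yaw 148.76 z [-0.  0. -1.] F stand [-0.39 -0.   -3.37] w 20.1 q6 -2.75
edges [(183, 15), (218, 20), (226, 4), (242, 5), (264, 13)]
```

Call:
apply_moves(
  deltas=[
    [0, 0, 0.0015, 0, 0.01],
    [0, 0, 0.0015, 0, 0.01],
    [0, 0, 0.001, 0, 0.01],
    [0, 0, 0, 0, 0.01],
  ],
)

```text
clock: 32.62
position: [0.5076, 0.1766, 0.1617]
tcp_rot: [0.269, 0.963, 0.0, 0.001]
force: [-1.0, -2.0, 5.0]
gripper_width: 0.0202
```

Call:
apply_moves(
  deltas=[
    [0.001, 0, 0.0005, 0, 0.01],
    [0.001, 0, 0.0005, 0, 0.01],
    [0.001, 0, 0.0005, 0, 0.01],
    [0, 0, 0, 0, 0.01],
  ],
)

```text
clock: 33.12
position: [0.5046, 0.1782, 0.1594]
tcp_rot: [0.269, 0.963, 0.0, -0.0]
force: [-0.3, -0.0, 4.5]
gripper_width: 0.0198
```

```bash
python3 - <<'E'
from h import *
o=stat(); w=edges()
E
```

```text
t 33.12 tcp mm [504.6 178.2 159.4] stand [ 373.7 -132.   159.4] yaw 148.77 z [ 0.  0. -1.] F stand [0.08 0.33 4.53] w 19.8 q6 -2.76
edges [(184, 14), (223, 21), (230, 4), (247, 6)]
```

Call:
apply_moves(
  deltas=[
    [0.001, 0, 0.0003, 0, 0.01],
    [0.001, 0, 0.0003, 0, 0.01],
    [0.001, 0, 0.0002, 0, 0.01],
    [0.001, 0, 0.0, 0, 0.01],
    [0, 0, 0, 0, 0.01],
  ],
  force=3,
)

```text
clock: 33.8
position: [0.5014, 0.1802, 0.1584]
tcp_rot: [0.269, 0.963, 0.0, 0.0]
force: [0.2, -1.2, 0.8]
gripper_width: 0.0201
```

```bash
python3 - <<'E'
from h import *
o=stat(); w=edges()
E
```

```text
t 33.8 tcp mm [501.4 180.2 158.4] stand [ 376.5 -129.6  158.4] yaw 148.76 z [ 0.  0. -1.] F stand [-1.23  0.17  0.81] w 20.1 q6 -2.77
edges [(185, 15), (228, 22), (235, 4), (251, 6)]
```

Call:
apply_moves(
  deltas=[
    [0.001, 0, 0.0003, 0, 0.01],
    [0.001, 0, 0.0003, 0, 0.01],
    [0.001, 0, 0.0002, 0, 0.01],
    [0.0005, 0, 0.0, 0, 0.01],
    [0, 0, 0, 0, 0.01],
  ],
  force=3,
)

```text
clock: 34.48
position: [0.4984, 0.182, 0.1581]
tcp_rot: [0.269, 0.963, 0.0, 0.0]
force: [0.6, -1.2, 4.0]
gripper_width: 0.02
```

```bash
python3 - <<'E'
from h import *
o=stat(); w=edges()
s=robot.read_camera("side"); cv2.imwrite("pics/s8.png",s)
s=cv2.resize(s[150:260,170:290],(436,400),interpolation=2); w=cv2.resize(w[120:300,245:390],(322,400),interpolation=2)
cv2.imwrite("pics/c8.png",np.hstack([s,w]))
E
```

```text
t 34.48 tcp mm [498.4 182.  158.1] stand [ 379.3 -127.3  158.1] yaw 148.77 z [ 0.  0. -1.] F stand [-1.37 -0.19  4.03] w 20.0 q6 -2.77
edges [(185, 14), (233, 21), (239, 5), (256, 6)]
```

View pics/c8.png

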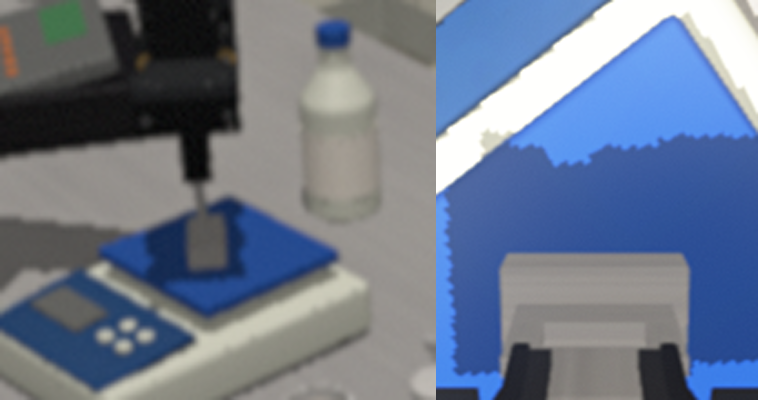

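The weight stands upright on the pan (wrist rows 233, 239 and 256 match 0°), about 10 mm from the middle. Releasing now.

Call:
apply_moves(
  deltas=[
    [0, 0, 0, 0, 0.022],
    [0, 0, 0, 0, 0.026],
    [0, 0, 0, 0, 0.035],
    [0, 0, 0, 0, 0.045],
    [0, 0, 0, 0, 0.05],
    [0, 0, -0.005, 0, 0.05],
    [0, 0, -0.015, 0, 0.05],
    [0, 0, -0.03, 0, 0.05],
    [0, 0, -0.03, 0, 0.05],
    [0, 0, -0.03, 0, 0.05],
    [0, 0, 0, 0, 0.05],
  ],
)

```text
clock: 35.95
position: [0.4996, 0.1827, 0.2719]
tcp_rot: [0.269, 0.963, 0.003, 0.003]
force: [0.1, 0.9, -0.4]
gripper_width: 0.0502
```

```bash
python3 - <<'E'
from h import *
o=stat(); w=robot.read_camera("wrist"); s=robot.read_camera("side")
# weight foot footprint & pan in wrist view
cv2.imwrite("pics/w9.png",w)
s=cv2.resize(s[150:260,170:290],(349,320),interpolation=2); w2=cv2.resize(w,(427,320))
cv2.imwrite("pics/c9.png",np.hstack([s,w2]))
h=cv2.cvtColor(w,cv2.COLOR_BGR2HSV); m=cv2.inRange(h,(100,120,60),(125,255,255)); c=max(cv2.findContours(m,0,2)[0],key=cv2.contourArea); q=cv2.approxPolyDP(cv2.convexHull(c),8,True)[:,0]
for p in q:
    a,d=wrist_ray(*map(float,p),o); print(p,(a+d*(.075-a[2])/d[2])[:2].round(4))
E
```

```text
t 35.95 tcp mm [499.6 182.7 271.9] stand [ 379.5 -128.7  271.9] yaw 148.78 z [ 0.007  0.004 -1.   ] F stand [ 0.78 -0.38 -0.39] w 50.2 q6 -2.77
[338 127] [0.4399 0.2447]
[407 228] [0.5634 0.2558]
[305 298] [0.5769 0.1232]
[231 209] [0.4523 0.1119]
```

View pics/c9.png

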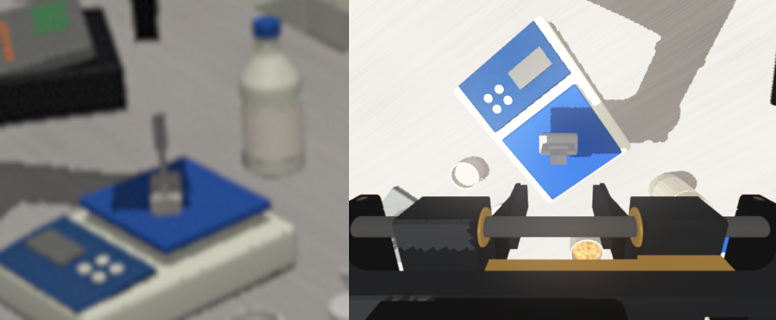

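```bash
python3 - <<'E'
from h import *
stat(); print(robot.finish_job())
E
```

```text
t 36.05 tcp mm [498.1 182.  268.5] stand [ 379.3 -127.   268.5] yaw 148.75 z [ 0.001  0.001 -1.   ] F stand [-0.2  -0.34 -0.31] w 49.5 q6 -2.77
the job is handed in; nothing more can be done
None
```

The check weight is off the hook and standing upright on the balance's pan, let go, and I handed the job in at about 36 s of the 72 s allowed. No verdict was reported.

- **Off the hook:** I felt the bend at about x = 60 mm. I then tipped the weight in a light grip, first against the clamp and then against the tip's underside, to about 34°, a little less than the 40° you gave. It slid out along the tip over the barb with no contact force above sensor noise. The first try at dragging it against the tip did not tip it and had to be repeated. Forces on the hook stayed at about 5 N at every reading.
- **On the pan:** I righted the weight by lowering it gently onto the pan, with about 8 N between weight and balance at the readings taken, then released it and raised the gripper to 0.27 m. Just before release it measured about 0° of tilt. The last pictures show it standing alone on the pan, about 10 mm from the pan's middle going by the release point.
- **Checks that disagreed or were not made:**
  - The top and side cameras put the pan's middle about 12 mm apart, in y. The last wrist view (0.508, 0.184) agreed with the top view.
  - I did not measure the tilt again after release.
  - I did not check the tins, lids, bottle and jar for movement one by one; I noticed no contact with them.

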